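# Drop the tool rest home in its case and shut the lid

### The job

The steel tool rest standing in the open wooden case is riding high on its collar, so the lid cannot close. Push its arm round, without lifting the rest out of the collar, until the arm lies over the matching notch and the rest drops fully home; then close the lid all the way. Leave the other things where they are.

Things in the scene. Friction and masses are not known exactly. Their poses are not given: they have to be found in the camera images.
- case: Open wooden case, fixed to the bench, 170 x 170 mm outside and 70 mm high, walls and floor 6 mm thick. Origin: centre of its underside. z up; the lid's hinge runs along the rim of its +x wall; its -x wall is the front.
- lid_hinge (a point): Middle of the lid's hinge line, on the top of the case's +x wall (70 mm above the case origin). The hinge line is parallel to the case's y axis.
- lid (a joint): Angle of the wooden lid (170 x 170 x 8 mm), rad: 0 closed, 1.57 upright, at most 2.1. Starts open, leaning back beyond upright. Its hinge is stiff: the lid stays where it is left and takes about 0.1 to 0.45 N m to move, so it must be pushed all the way down. It cannot close while the rest rides high.
- lid_edge (a point): Middle of the lid's free edge, on its outer face (the upper face when closed, the back when open), 170 mm from the hinge. A brass knob, 43 mm tall and 28 mm wide, stands on the outer face with its axis 30 mm in from the free edge, midway along it; the outer face is bare elsewhere.
- collar: Dark steel socket fixed in the middle of the case floor: 56 mm diameter, 36 mm high, bore 25.6 mm, three open notches 10.4 mm wide through its wall, full height. Origin: centre of its underside, on the bore's axis, 6 mm above the case's underside. The master notch points along its -x (towards the case's front, give or take 20 degrees); the others lie 105 degrees either side of it.
- rest: Loose steel tool rest, 0.2 to 0.4 kg, turning in the bore. Origin: on its axis at the underside of its round cap (44 mm diameter, z 0 to 10 mm). Its arm points along -x. It starts riding high, origin 48 mm above the collar's, turned 0.7 to 1.6 rad anticlockwise (from above) of home. Home: its x axis along the collar's, dropped 12 mm so the cap lies on the collar, origin 36 mm above the collar's.
- post (a point): Centre of the top of the post on the rest's arm. The flat arm, 14 mm wide and 8 mm thick (rest z 2 to 10 mm), reaches 60 mm from the axis along -x; the post, 14 mm in diameter and 14 mm tall (rest z 10 to 24 mm), stands on it 50 mm from the axis. Riding high it sticks out above the case's rim; home, its top is 4 mm below the rim.
- collet: Bystander: brass cylinder, 22 mm diameter, 30 mm tall, standing on the case floor in a corner by the hinge. Origin: centre of its underside.
- stone: Bystander: grey block 24 x 24 x 18 mm on the case floor in a front corner. Origin: centre of its underside.
- oil: Bystander: small bottle, 44 mm diameter, 90 mm tall, on the bench. Origin: centre of its underside.
- cup: Bystander: steel cup, 70 mm diameter, 70 mm tall, on the bench. Origin: centre of its underside.
- graver: Bystander: hand tool with a handle, lying on the bench.
- brush: Bystander: brush lying on the bench.
- tin: Bystander: low round tin, 64 mm diameter, 35 mm tall, on the bench. Origin: centre of its underside.
- stub (a point): Centre of the lower end of the stub under the rest's cap, 24 mm in diameter and 34 mm long. On its upper 12 mm are three splines 8 mm wide reaching 20 mm from the axis: the master under the arm (-x), two others 105 degrees either side of it. They ride on the collar's top until all three meet the notches; about 5 degrees of play there.
Things that resemble listed ones, but are neither listed nor needed, are in the scene too. Leave any orange or pink look-alike of the rest alone.

How it is judged:
On the way:
1. the rest has dropped home in its collar while the lid is still open (z of rest in the frame of collar below 0.0385 m and horizontal distance between rest and collar below 0.004 m and angle between the x axis of rest and the x axis of collar, either way round below 0.25 rad and value of joint lid above 0.5 rad), for 0.2 s.
At the end, for the whole second after the job is handed in: The rest is home (origin no more than 38.5 mm above the collar's origin, within 4 mm of its axis, arm within 0.25 rad of the master notch) and at rest, and the lid is closed to less than 0.03 rad (z of rest in the frame of collar below 0.0385 m and horizontal distance between rest and collar below 0.004 m and angle between the x axis of rest and the x axis of collar, either way round below 0.25 rad and value of joint lid below 0.03 rad and linear speed of rest below 0.02 m/s); the robot touches nothing.
It fails at once if the rest is lifted more than 12 mm above where it started riding, or tipped by more than 0.35 rad (z of rest in the frame of collar above 0.06 m or angle between rest's own z axis and vertical above 0.35 rad).
It fails at once if a bystander is moved by more than 20 mm (distance of any of collet, stone, oil, cup, graver, brush, tin from where it was at the start of the episode above 0.02 m).
It also fails if it takes over 58 s, if anything falls off the work surface, if the arm or the gripper's body presses on something with over 40 N, if the wrist force passes 120 N, or if a joint passes its speed limit or range.

### The arm

A 7-joint arm with a two-finger parallel gripper is mounted at the origin on the work surface. World frame = base frame: x ahead of the robot, y to its left, z up, the work surface at z = 0. Lengths are in m, angles in rad, forces in N, time in s.
With the tool pointing down it reaches from about 0.4 to 0.85 m from the base axis. Payload 4.5 kg.
Tool frame: the origin (TCP) lies on the centre line of the jaws, within the pads' length; the fingertips stand 17 mm ahead of it and the grasp point (between the pads) lies 2 mm behind it (r.tip_reach is the distance from the TCP to the fingertips, in m); z points along the fingers, y is the line along which they close (so a half turn about z gives the same grasp; the last joint's range is limited). The gripper opens to 88 mm and grips with 3 to 60 N. Pads are 18 mm wide; open, the fingers measure 123 mm over their backs; the gripper's body (75 mm by 187 mm) begins 45 mm behind the grasp point.
Start: joints at [0.034, 0.689, -0.195, 1.565, 0.157, 0.902, -0.215], TCP at [0.625, 0, 0.256] pointing down, gripper open.
Joint ranges: [-3.01, 3.01], [-0.46, 2.08], [-1.47, 1.51], [0.13, 2.56], [-1, 4.14], [0.04, 2.09], [-2.66, 2.66]. Speed limits (rad/s): [2.57, 2.57, 3.14, 3.14, 3.14, 3.14, 3.14].

### API

Orientations are given as a unit quaternion [x, y, z, w].
In Python, from plant import r gives the robot as it stands.
- The arm moves only by the tool step_arm, never from a script. Its argument "steps" is a list of rows, each a list of 7 numbers: the shift along the tool's x, y, z in cm, then the turn, a rotation vector about the tool's x, y, z in degrees, then the gripper's target within -1 to 1 (shut at 1, half-way at 0, fully open at -1). A call has 1 to 8 rows; each row shifts and turns the commanded pose from where the row before left it, along the tool's axes as they then stand; what a row does not reach is not made up. A row lasts 1/8 s, in which the tool goes at most 62.5 mm and 10.7 degrees, less where a joint would pass 70% of its speed; a pose out of reach is approached as far as the arm can. A call with a gripper value outside its range is refused whole. The fingers move at their own pace and stop on an object; "force" is the grip in N (left out, the last holds). Time passes only in rows, so rows that do not move let the fingers close. It gives the time, the measured TCP pose, the force, the opening and the grip force at its end, in the units of the state.
- r.get_state(): the state, without advancing time (a new reading comes with each control period).
- r.snapshot(name): name is "scene" or "side" or "wrist"; returns a dict with "pixels" (420x560x3 uint8, red, green, blue), "fx", "fy", "cx", "cy" (pixels), "cam_to_world" (4x4, takes a point from camera to world coordinates). Camera axes: x right, y down, z forward; pixel columns grow to the right and rows downward; lengths in m; the calibration is good to about 2 mm. A picture is of the moment at which its call begins. There is no depth.
- r.finish_job(): hands the job in; it is judged then, once.
The state is a dict: "clock": time; "q": joint angles; "qd": joint speeds; "joint_torque": joint torques, N m; "tool_pos": TCP position; "eef_rot": TCP orientation; "contact_force": force on the tool from outside, world axes, zero at the start; "moment": the same for the moment, N m; "opening": opening from 0.0 (shut) to 1.0 (fully open); "finger_force": force on a finger pad.
Only numpy, scipy, OpenCV 4.12 (cv2) and the standard library are available. Lean on these libraries where they do the work, as an engineer would, in place of code of your own. Each camera call takes 0.05 s, during which the arm holds its last target. There are 200 camera calls.

## Working session

There is one attempt and no reset: what is moved stays moved. The work goes in short steps, Python scripts to look and compute and a tool call to move; the robot and the scene stay as the last step left them, time stands still between calls to the robot, and variables do not carry over. Pictures are saved under pics/ and viewed, at most 10 in all, crops included, and the job is handed in when it is done.

Besides the shell and the picture viewer there is one more tool, called by a JSON object that holds its "name" and its "arguments", one argument or row to a line. step_arm: Moves the arm, as the interface text tells. Its arguments: {"type":"object","properties":{"steps":{"type":"array","items":{"type":"array","items":{"type":"number"}}},"force":{"type":"number"}},"required":["steps"]}

```bash
mkdir -p pics
cat > h.py <<'E'
import numpy as np, cv2
from plant import r
def snap(n,f):
    s=r.snapshot(n); cv2.imwrite('pics/'+f,s['pixels'][:,:,::-1]); 
    np.savez('pics/'+f+'.npz',**{k:np.array(v) for k,v in s.items()}); return s
def ray(s,u,v):
    T=np.array(s['cam_to_world']); d=T[:3,:3]@np.array([(u-s['cx'])/s['fx'],(v-s['cy'])/s['fy'],1]); return T[:3,3],d
def onz(s,u,v,z):
    o,d=ray(s,u,v); return o+d*(z-o[2])/d[2]
def proj(s,p):
    T=np.array(s['cam_to_world']); c=T[:3,:3].T@(np.array(p)-T[:3,3]); return [s['fx']*c[0]/c[2]+s['cx'],s['fy']*c[1]/c[2]+s['cy']]
def tri(s1,p1,s2,p2):
    o1,d1=ray(s1,*p1);o2,d2=ray(s2,*p2); A=np.stack([d1,-d2],1); t=np.linalg.lstsq(A,o2-o1,rcond=None)[0]
    a=o1+d1*t[0];b=o2+d2*t[1]; return (a+b)/2,np.linalg.norm(a-b)
def load(f): 
    z=np.load('pics/'+f+'.npz'); return {k:z[k] for k in z.files}
E
python3 - <<'E'
from h import *
a=snap('scene','s1.png');b=snap('side','d1.png');print(a['cam_to_world'],b['cam_to_world'],a['fx'],a['cx'])
E
```

```text
[[ 0.50250259  0.74807684 -0.43344225  0.98178435]
 [ 0.86457422 -0.43386151  0.25352637 -0.31776606]
 [ 0.00160329 -0.50214065 -0.86478448  1.1030573 ]
 [ 0.          0.          0.          1.        ]] [[-0.49104529  0.51395988 -0.70336318  1.33614288]
 [ 0.87110716  0.29604608 -0.39182782  0.44337917]
 [ 0.00684414 -0.80510991 -0.59308616  0.75903488]
 [ 0.          0.          0.          1.        ]] 412.30488940548526 280.1133992644172
```

View pics/s1.png

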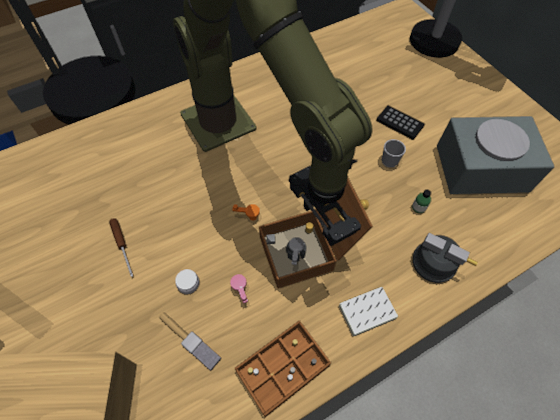

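View pics/d1.png

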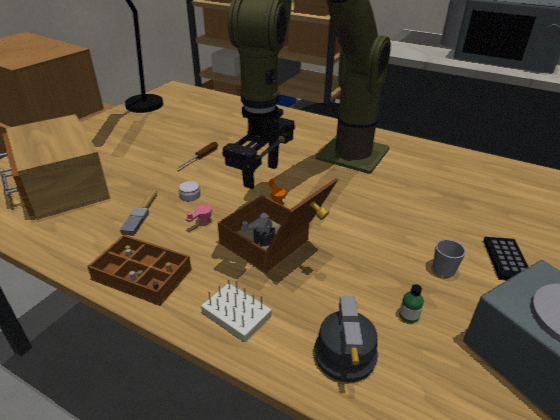

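The scene view shows the case around (297,248) with its lid to the right. The side view shows it at (265,235). The details are too small to measure, so I'll enlarge both crops.

Run:
```python
from h import *
a=cv2.imread('pics/s1.png')[175:300,240:380];b=cv2.imread('pics/d1.png')[170:280,205:345]
f=lambda i:cv2.resize(i,None,fx=5.6,fy=5.3,interpolation=cv2.INTER_CUBIC)
cv2.imwrite('pics/c1.png',cv2.resize(a,(672,600),interpolation=cv2.INTER_CUBIC)) # x4.8
cv2.imwrite('pics/c2.png',cv2.resize(b,(700,550),interpolation=cv2.INTER_CUBIC)) # x5
```

```text
(no output)
```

View pics/c1.png

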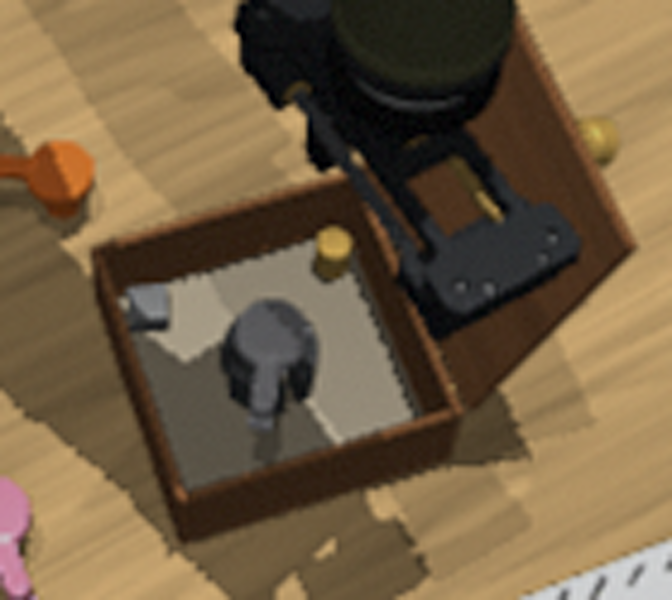

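View pics/c2.png

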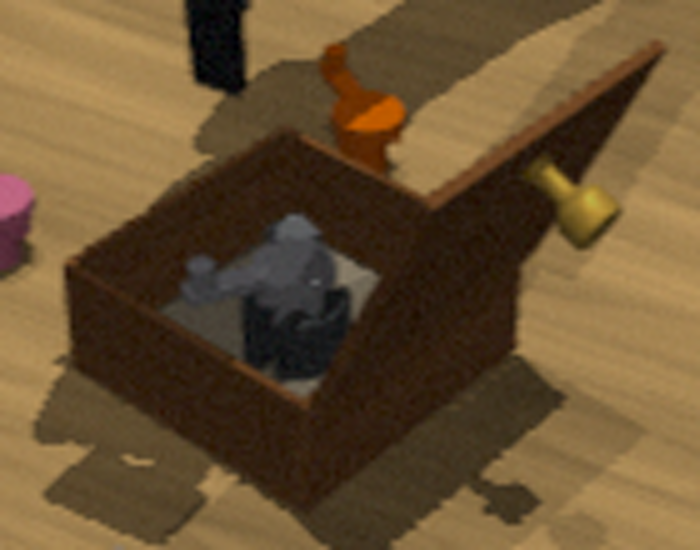

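The scene crop shows the case rim corners at (100,250), (180,493), (458,408) and about (350,185), the cap at (275,325), and the arm pointing down to about (262,400). The side crop shows the post at (200,262), the cap at (297,240) and the knob at (595,215).

Run:
```python
from h import *
np.set_printoptions(precision=4,suppress=True)
a=load('s1.png');b=load('d1.png')
A=lambda u,v:(240+u/4.8,175+v/4.8)
B=lambda u,v:(205+u/5,170+v/5)
for n,p in dict(ft=(100,250),fb=(181,492),hb=(458,408),ht=(348,183)).items(): print('S',n,onz(a,*A(*p),.07))
for n,p in dict(fl=(70,265),h_near=(305,403),back=(290,132),right=(430,207)).items(): print('D',n,onz(b,*B(*p),.07))
print('cap S',onz(a,*A(272,325),.064),'D',onz(b,*B(295,268),.064))
print('post D',onz(b,*B(201,262),.078))
pd=onz(b,*B(201,262),.078); q=proj(a,pd); print('in S crop',(q[0]-240)*4.8,(q[1]-175)*4.8)
print('arm tip S',onz(a,*A(260,428),.062))
print('knob',tri(a,A(605,140),b,B(598,218)))
for n,p,q in(('lid corner -y?',(632,245),(515,0)),):
    print(onz(a,*A(*p),.15))
print('lidcorner D', tri(a,A(515,20),b,B(660,45)))
```

```text
S ft [ 0.4826 -0.0889  0.07  ]
S fb [ 0.6373 -0.123   0.07  ]
S hb [0.6724 0.0373 0.07  ]
S ht [0.5175 0.0622 0.07  ]
D fl [ 0.643  -0.1185  0.07  ]
D h_near [0.6741 0.0402 0.07  ]
D back [ 0.4839 -0.0829  0.07  ]
D right [0.5069 0.0178 0.07  ]
cap S [ 0.573  -0.0249  0.064 ] D [ 0.5812 -0.0213  0.064 ]
post D [ 0.616  -0.0558  0.078 ]
in S crop 265.5263564250302 398.9055954054209
arm tip S [ 0.6239 -0.0637  0.062 ]
knob (array([0.6152, 0.156 , 0.1838]), np.float64(0.0016864632348953387))
[0.6641 0.1458 0.15  ]
lidcorner D (array([0.54  , 0.1438, 0.224 ]), np.float64(0.01481759603836553))
```

Run:
```python
from h import *
from scipy.spatial.transform import Rotation as R
s=r.get_state(); M=R.from_quat(s['eef_rot']).as_matrix(); print(M.round(3),s['tool_pos'],s['q'],s['opening'])
y=M[:,1]; print('tool y yaw',np.degrees(np.arctan2(y[1],y[0])))
```

```text
[[-0.     1.    -0.002]
 [ 1.     0.    -0.   ]
 [-0.    -0.002 -1.   ]] [ 6.24448925e-01 -1.27455305e-05  2.54995210e-01] [ 0.03377517  0.68989539 -0.19453409  1.5662337   0.15726511  0.90253644
 -0.21509893] 0.9981321140453268
tool y yaw 0.005187635043503567
```

{"name": "step_arm", "arguments": {
  "steps": [
    [-2,0,0,0,0,6.5,1],
    [-1.5,0.5,0,0,0,6.5,1],
    [0,0,4,0,0,0,1],
    [0,0,5,0,0,0,1],
    [0,0,0,0,0,0,1]
  ]
}}

```text
clock: 0.72
tool_pos: [0.6251, -0.0354, 0.1621]
eef_rot: [0.782, 0.623, -0.004, -0.003]
contact_force: [0.4, 0.2, -0.5]
opening: 0.453
finger_force: 0.0
```

Run:
```python
from h import *
s=r.get_state();print(s['tool_pos'],s['opening'])
a=snap('wrist','w1.png')
for p in ((.577,-.0235,.064),(.616,-.0558,.078),(.568,-.0735,.064)): print(proj(a,p))
```

```text
[ 0.62506547 -0.03541262  0.16211337] 0.45282285456979854
[np.float64(204.8993895306966), np.float64(212.80671385118055)]
[np.float64(272.94782217542826), np.float64(253.43123648747712)]
[np.float64(212.95069315866118), np.float64(281.07776390902177)]
```

View pics/w1.png

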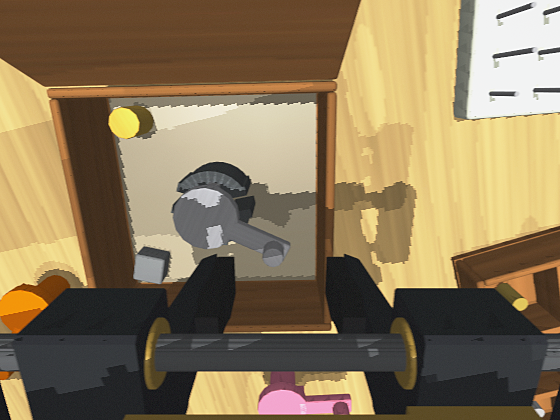

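The wrist view puts the cap at (204,214) and the post top at (274,250). Both are within 3 px of my prediction. I'll finish closing the fingers, then descend beside the post.

{"name": "step_arm", "arguments": {
  "steps": [
    [0,0,0,0,0,0,1],
    [0,0,0,0,0,0,1],
    [0,0,0,0,0,0,1],
    [0,0,3,0,0,0,1],
    [0,0,3,0,0,0,1],
    [0,0,2.2,0,0,0,1],
    [0,0,1.5,0,0,0,1],
    [0,0,0,0,0,0,1]
  ]
}}

```text
clock: 1.78
tool_pos: [0.6279, -0.0354, 0.0682]
eef_rot: [0.783, 0.623, -0.001, -0.0]
contact_force: [-0.3, 0.1, 0.3]
opening: 0.008
finger_force: 0.0
```

{"name": "step_arm", "arguments": {
  "steps": [
    [-0.36,-0.01,0,0,0,4,1],
    [-0.36,-0.01,0,0,0,4,1],
    [-0.36,-0.01,0,0,0,4,1],
    [-0.36,-0.01,0,0,0,4,1],
    [-0.36,-0.01,0,0,0,4,1],
    [-0.36,-0.01,0,0,0,4,1],
    [-0.36,-0.01,0,0,0,4,1],
    [-0.36,-0.01,0,0,0,4,1]
  ]
}}

```text
clock: 2.78
tool_pos: [0.6163, -0.0604, 0.0703]
eef_rot: [0.924, 0.382, 0.002, 0.001]
contact_force: [0.2, -0.1, 0.0]
opening: 0.005
finger_force: 0.4
```

Run:
```python
from h import *
s=r.get_state();d=np.array(s['tool_pos'])[:2]-[.577,-.0235];print(s['contact_force'],np.hypot(*d),np.degrees(np.arctan2(d[1],d[0])))
a=snap('wrist','w2.png');cv2.imwrite('pics/w2c.png',a['pixels'][60:360,60:460,::-1])
```

```text
[ 0.22135921 -0.07462983  0.03618522] 0.05394983226790106 -43.225114247277105
```

View pics/w2c.png

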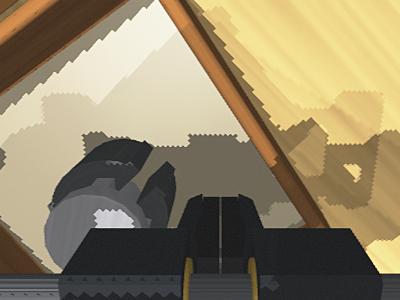

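The post is out of sight behind the gripper and the force is low. I'll keep going along the arc.

{"name": "step_arm", "arguments": {
  "steps": [
    [-0.27,-0.01,0.2,0,0,3,1],
    [-0.27,-0.01,0.2,0,0,3,1],
    [-0.27,-0.01,0,0,0,3,1],
    [-0.27,-0.02,0,0,0,3,1],
    [-0.27,-0.02,0,0,0,3,1],
    [-0.27,-0.02,0,0,0,3,1]
  ]
}}

```text
clock: 3.58
tool_pos: [0.6012, -0.0697, 0.0647]
eef_rot: [0.973, 0.232, 0.0, 0.0]
contact_force: [1.2, -0.9, 0.3]
opening: 0.007
finger_force: 0.4
```

```bash
cat > chk.py <<'E'
from h import *
import sys
s=r.get_state();d=np.array(s['tool_pos'])[:2]-[.577,-.0235];print(s['contact_force'],s['tool_pos'],np.hypot(*d),np.degrees(np.arctan2(d[1],d[0])))
n=sys.argv[1]
a=snap('scene',n+'s.png');b=snap('side',n+'d.png')
c=np.hstack([cv2.resize(i['pixels'][y:y+110,x:x+100,::-1],(400,440),interpolation=cv2.INTER_CUBIC) for i,x,y in((a,245,190),(b,215,185))])
cv2.imwrite('pics/'+n+'.png',c)
E
python3 chk.py k1
```

```text
[ 1.15557976 -0.92173545  0.27777109] [ 0.6012041  -0.0697247   0.06473761] 0.052178166476320995 -62.36261700612635
```

View pics/k1.png

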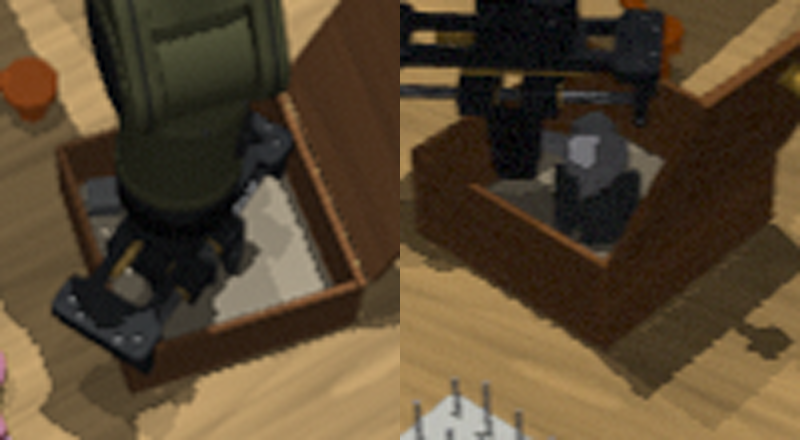

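The gripper hides the post, but the side half shows the cap top at about (600,112), still high above the collar. The arm is at roughly -82°, so I'll go on in small steps.

{"name": "step_arm", "arguments": {
  "steps": [
    [-0.22,-0.01,0,0,0,2.5,1],
    [-0.22,-0.01,0,0,0,2.5,1],
    [-0.22,-0.01,0,0,0,2.5,1]
  ]
}}

```text
clock: 4.05
tool_pos: [0.5951, -0.0721, 0.0647]
eef_rot: [0.986, 0.168, 0.0, 0.0]
contact_force: [0.6, -0.8, -0.4]
opening: 0.004
finger_force: 0.4
```

```bash
cat > d.py <<'E'
from h import *
s=r.get_state();d=np.array(s['tool_pos'])[:2]-[.577,-.0235];print(np.round(s['contact_force'],1),s['tool_pos'],np.hypot(*d),np.degrees(np.arctan2(d[1],d[0])))
b=r.snapshot('side')['pixels'].astype(int); k=load('k1d.png')['pixels'].astype(int)
for c in (263,267): print(k[205:245,c].mean(1).astype(int).tolist(),'\n',b[205:245,c].mean(1).astype(int).tolist())
E
python3 d.py
```

```text
[ 0.6 -0.8 -0.4] [ 0.5951096  -0.07214004  0.06474395] 0.05190193558979002 -69.57875520970342
[36, 34, 34, 81, 50, 45, 32, 32, 53, 52, 52, 51, 53, 60, 112, 115, 92, 93, 92, 94, 87, 57, 59, 59, 61, 56, 59, 54, 43, 24, 26, 23, 25, 26, 28, 25, 19, 22, 21, 19] 
 [29, 29, 32, 58, 62, 43, 26, 32, 55, 52, 53, 52, 53, 58, 93, 114, 113, 112, 90, 92, 90, 56, 58, 60, 58, 51, 56, 51, 46, 24, 21, 27, 26, 25, 23, 24, 22, 27, 27, 25]
[32, 32, 34, 42, 38, 43, 27, 25, 31, 39, 50, 50, 47, 54, 57, 56, 55, 53, 54, 57, 53, 55, 60, 57, 57, 47, 35, 20, 22, 21, 22, 20, 24, 18, 24, 22, 22, 25, 22, 31] 
 [12, 29, 33, 32, 32, 41, 32, 24, 34, 33, 47, 50, 42, 58, 57, 53, 51, 55, 53, 55, 52, 54, 59, 58, 55, 52, 35, 24, 22, 18, 22, 26, 20, 23, 26, 26, 17, 21, 24, 20]
```

Still high: the cap spans the same rows, 213–233. Continuing.

{"name": "step_arm", "arguments": {
  "steps": [
    [-0.22,-0.01,0,0,0,2.5,1],
    [-0.22,-0.01,0,0,0,2.5,1],
    [-0.22,-0.01,0,0,0,2.5,1]
  ]
}}

```text
clock: 4.47
tool_pos: [0.5887, -0.0737, 0.0647]
eef_rot: [0.995, 0.103, 0.0, 0.0]
contact_force: [1.3, -0.4, -0.8]
opening: 0.003
finger_force: 0.4
```

```bash
python3 d.py
```

```text
[ 1.3 -0.4 -0.8] [ 0.58868091 -0.07370383  0.06473351] 0.05154482077553554 -76.90204944364078
[36, 34, 34, 81, 50, 45, 32, 32, 53, 52, 52, 51, 53, 60, 112, 115, 92, 93, 92, 94, 87, 57, 59, 59, 61, 56, 59, 54, 43, 24, 26, 23, 25, 26, 28, 25, 19, 22, 21, 19] 
 [31, 28, 30, 32, 53, 50, 30, 33, 53, 52, 53, 51, 51, 52, 60, 113, 115, 110, 90, 91, 55, 56, 59, 62, 61, 58, 52, 34, 25, 23, 22, 24, 26, 22, 28, 24, 20, 23, 25, 17]
[32, 32, 34, 42, 38, 43, 27, 25, 31, 39, 50, 50, 47, 54, 57, 56, 55, 53, 54, 57, 53, 55, 60, 57, 57, 47, 35, 20, 22, 21, 22, 20, 24, 18, 24, 22, 22, 25, 22, 31] 
 [17, 10, 26, 27, 36, 39, 36, 31, 32, 43, 43, 51, 52, 50, 56, 53, 52, 56, 57, 55, 54, 56, 59, 58, 58, 45, 31, 21, 26, 20, 26, 20, 24, 25, 24, 27, 29, 26, 21, 27]
```

{"name": "step_arm", "arguments": {
  "steps": [
    [-0.22,-0.01,0,0,0,2.5,1],
    [-0.22,-0.01,0,0,0,2.5,1],
    [-0.22,-0.01,0,0,0,2.5,1]
  ]
}}

```text
clock: 4.9
tool_pos: [0.5818, -0.0741, 0.0646]
eef_rot: [0.999, 0.038, -0.0, -0.0]
contact_force: [0.6, 0.2, -0.2]
opening: 0.007
finger_force: 0.2
```

```bash
python3 d.py
```

```text
[ 0.6  0.2 -0.2] [ 0.58177689 -0.0741311   0.06461784] 0.050855941899826514 -84.61027708426754
[36, 34, 34, 81, 50, 45, 32, 32, 53, 52, 52, 51, 53, 60, 112, 115, 92, 93, 92, 94, 87, 57, 59, 59, 61, 56, 59, 54, 43, 24, 26, 23, 25, 26, 28, 25, 19, 22, 21, 19] 
 [31, 24, 25, 33, 33, 39, 33, 33, 55, 50, 50, 52, 57, 70, 42, 39, 55, 61, 87, 112, 112, 90, 89, 54, 56, 55, 58, 57, 56, 21, 24, 27, 21, 27, 21, 24, 15, 15, 18, 26]
[32, 32, 34, 42, 38, 43, 27, 25, 31, 39, 50, 50, 47, 54, 57, 56, 55, 53, 54, 57, 53, 55, 60, 57, 57, 47, 35, 20, 22, 21, 22, 20, 24, 18, 24, 22, 22, 25, 22, 31] 
 [14, 8, 18, 21, 24, 25, 25, 21, 28, 34, 56, 41, 40, 36, 38, 39, 51, 54, 56, 53, 54, 50, 54, 58, 51, 57, 56, 55, 38, 26, 16, 25, 28, 25, 26, 23, 18, 17, 23, 24]
```

The cap edges moved down about 4 rows, so the rest has probably dropped. I'll back off, lift and check.

{"name": "step_arm", "arguments": {
  "steps": [
    [0.8,0,0,0,0,0,1],
    [0,0,-3,0,0,0,1],
    [0,0,-5,0,0,0,1],
    [0,0,-5,0,0,0,1],
    [0,0,-5,0,0,0,1],
    [0,0,0,0,0,0,1]
  ]
}}

```text
clock: 5.7
tool_pos: [0.5932, -0.0743, 0.249]
eef_rot: [0.999, 0.039, 0.005, 0.001]
contact_force: [1.1, -0.2, -0.2]
opening: 0.003
finger_force: 0.0
```

Run:
```python
from h import *
a=snap('wrist','w3.png');b=snap('side','d3.png')
c=np.hstack([cv2.resize(a['pixels'][:,:,::-1],(480,360)),cv2.resize(b['pixels'][175:275,210:290,::-1],(288,360),interpolation=cv2.INTER_CUBIC)])
cv2.imwrite('pics/k3.png',c); print(r.get_state()['tool_pos'])
```

```text
[ 0.59047255 -0.07346289  0.24486341]
```

View pics/k3.png

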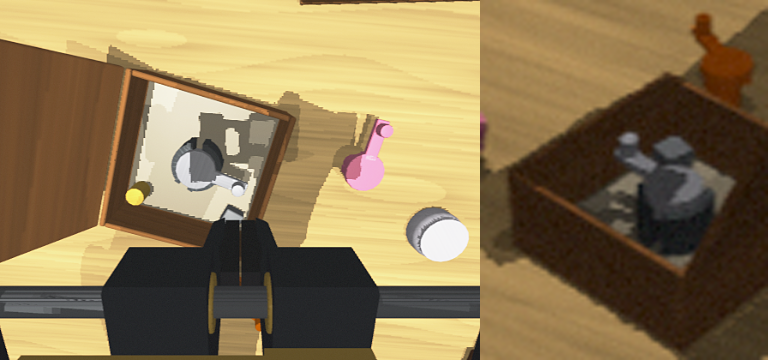

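The wrist half shows the post at (237,188). In the side half the cap now looks seated on the collar and the post is at (627,138). I'll check heights by triangulation.

Run:
```python
from h import *
a=load('w3.png');b=load('d3.png');np.set_printoptions(precision=4,suppress=True)
f=560/480
print('post',tri(a,(237*f,188*f),b,((627-480)/3.6+210,138/3.6+175)))
print('cap top (rest top facet?)',tri(a,(197*f,170*f),b,((677-480)/3.6+210,178/3.6+175)))
for x,y in((130,71),(294,116),(103,224)): print('rim',onz(a,x*f,y*f,.07))
print('lid corner at', [onz(a,x*f,y*f,.225) for x,y in((0,40),(0,262))])
C=np.array([.578,-.0245])
```

```text
post (array([ 0.5619, -0.0745,  0.0645]), np.float64(0.001319343616416838))
cap top (rest top facet?) (array([ 0.5728, -0.0278,  0.0514]), np.float64(0.0063330230534330975))
rim [0.6723 0.0341 0.07  ]
rim [ 0.643  -0.1249  0.07  ]
rim [0.5116 0.0673 0.07  ]
lid corner at [array([0.6805, 0.0409, 0.225 ]), array([0.5635, 0.0579, 0.225 ])]
```

The post top is at z = 0.0645 (home is 0.066; riding high it was 0.078), so the rest is home. Next is the lid: raise the tool and align it with the hinge.

{"name": "step_arm", "arguments": {
  "steps": [
    [0,0,-4,0,0,-10.5,1],
    [0,0,-4,0,0,-10.5,1],
    [0,0,0,0,0,-10.5,1],
    [0,0,0,0,0,-10.5,1],
    [0,0,0,0,0,-10.5,1],
    [0,0,0,0,0,-10.5,1],
    [0,0,0,0,0,-10.5,1],
    [0,0,0,0,0,0,1]
  ]
}}

```text
clock: 6.8
tool_pos: [0.5896, -0.0737, 0.3229]
eef_rot: [0.778, 0.629, -0.001, -0.002]
contact_force: [-0.0, 0.1, -0.1]
opening: 0.003
finger_force: 0.0
```

```bash
cat > t.py <<'E'
from h import *
from scipy.spatial.transform import Rotation as R
s=r.get_state(); M=R.from_quat(s['eef_rot']).as_matrix(); p=np.array(s['tool_pos'])
H=np.array([.594,.056,.07]); e=np.array([[.208,.978,0],[-.978,.208,0],[0,0,1]])
print('case-rel-hinge (TCP)',(e@(p-H)).round(4),'tipz',p[2]-.017,'yaw x',np.degrees(np.arctan2(M[1,0],M[0,0])),'F',(e@np.array(s['contact_force'])).round(1), 'tool z',M[:,2].round(3))
E
python3 t.py
```

```text
case-rel-hinge (TCP) [-0.1277 -0.0226  0.2529] tipz 0.3058953067842567 yaw x 77.90623834459868 F [ 0.1  0.  -0.1] tool z [-0.003  0.001 -1.   ]
```

{"name": "step_arm", "arguments": {
  "steps": [
    [4,0.5,0,0,0,0,1],
    [4.5,0.5,0,0,0,0,1],
    [4.5,0.5,0,0,0,0,1],
    [4.5,0.5,0,0,0,0,1],
    [4.5,0.4,0,0,0,0,1],
    [4,0,0,0,0,0,1],
    [0,0,0,0,0,0,1],
    [0,0,0,0,0,0,1]
  ]
}}

```text
clock: 7.8
tool_pos: [0.6675, 0.1746, 0.3237]
eef_rot: [0.778, 0.628, -0.001, 0.0]
contact_force: [0.6, -0.5, 0.4]
opening: 0.003
finger_force: 0.0
```

```bash
python3 t.py; python3 -c "
from h import *
a=snap('wrist','w4.png');b=snap('side','d4.png')
cv2.imwrite('pics/k4.png',np.hstack([cv2.resize(i['pixels'][:,:,::-1],(400,300)) for i in (a,b)]))"
```

```text
case-rel-hinge (TCP) [ 0.1313 -0.0472  0.2537] tipz 0.3066684673505618 yaw x 77.86954751864288 F [-0.4 -0.7  0.4] tool z [-0.002 -0.002 -1.   ]
```

View pics/k4.png

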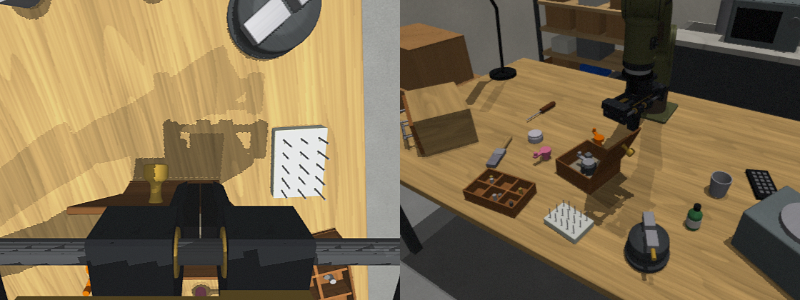

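The wrist half shows the knob at (155,180), clear to the left of the fingers at (200,185). The fingers sit beyond the lid's edge. Next I'll lower the tool behind the lid.

{"name": "step_arm", "arguments": {
  "steps": [
    [0,0,3,0,0,0,1],
    [0,0,4,0,0,0,1],
    [0,0,3,0,0,0,1],
    [0,0,1.5,0,0,0,1],
    [0,0,0,0,0,0,1]
  ]
}}

```text
clock: 8.52
tool_pos: [0.6676, 0.1745, 0.2092]
eef_rot: [0.778, 0.629, -0.001, -0.0]
contact_force: [-0.1, -0.4, -0.1]
opening: 0.004
finger_force: 0.0
```

```bash
python3 t.py
```

```text
case-rel-hinge (TCP) [ 0.1312 -0.0473  0.1392] tipz 0.1922341707636957 yaw x 77.91925230132881 F [-0.4  0.  -0.1] tool z [-0.001 -0.001 -1.   ]
```

{"name": "step_arm", "arguments": {
  "steps": [
    [-1.5,0,0,0,0,0,1],
    [-1.5,0,0,0,0,0,1],
    [-1.5,0,0,0,0,0,1],
    [-1.5,0,0,0,0,0,1],
    [-1.5,0,0,0,0,0,1],
    [-1.5,0,0,0,0,0,1],
    [-1.5,0,0,0,0,0,1]
  ]
}}

```text
clock: 9.4
tool_pos: [0.6456, 0.0716, 0.2096]
eef_rot: [0.777, 0.629, -0.0, 0.0]
contact_force: [0.1, 1.6, 0.8]
opening: 0.005
finger_force: 0.9
```

```bash
python3 t.py
```

```text
case-rel-hinge (TCP) [ 0.026  -0.0472  0.1396] tipz 0.19263030078428228 yaw x 77.99515608005517 F [1.6 0.3 0.8] tool z [-0. -0. -1.]
```

{"name": "step_arm", "arguments": {
  "steps": [
    [-1.3,0,0,0,0,0,1],
    [-1.3,0,0,0,0,0,1],
    [-1.3,0,0,0,0,0,1],
    [-1.3,0,0,0,0,0,1],
    [-1.3,0,0,0,0,0,1],
    [-1.5,0,0.8,0,0,0,1],
    [-1.5,0,0.8,0,0,0,1]
  ]
}}

```text
clock: 10.28
tool_pos: [0.6261, -0.0215, 0.1933]
eef_rot: [0.777, 0.629, 0.0, 0.0]
contact_force: [0.2, 1.6, 0.1]
opening: 0.008
finger_force: 0.6
```

```bash
python3 t.py
```

```text
case-rel-hinge (TCP) [-0.0691 -0.0475  0.1233] tipz 0.17628764072357705 yaw x 77.97417988582214 F [1.6 0.1 0.1] tool z [ 0.001 -0.    -1.   ]
```

{"name": "step_arm", "arguments": {
  "steps": [
    [-1.2,0,1.2,0,0,0,1],
    [-1.2,0,1.2,0,0,0,1],
    [-0.9,0,1.5,0,0,0,1],
    [-0.8,0,1.4,0,0,0,1],
    [-0.4,0,1.1,0,0,0,1],
    [-0.3,0,1.1,0,0,0,1]
  ]
}}

```text
clock: 11.02
tool_pos: [0.6159, -0.0672, 0.1179]
eef_rot: [0.777, 0.629, -0.0, -0.0]
contact_force: [-1.0, 0.7, -0.0]
opening: 0.003
finger_force: 0.4
```

```bash
python3 t.py
```

```text
case-rel-hinge (TCP) [-0.1159 -0.0471  0.0479] tipz 0.10086024655691443 yaw x 78.00737951487116 F [ 0.5  1.1 -0. ] tool z [-0.001 -0.    -1.   ]
```

{"name": "step_arm", "arguments": {
  "steps": [
    [-0.1,0,0.8,0,0,0,1],
    [-0.1,0,0.7,0,0,0,1],
    [0,0,0.5,0,0,0,1],
    [0,0,0.3,0,0,0,1],
    [0,0,0,0,0,0,1]
  ]
}}

```text
clock: 11.65
tool_pos: [0.616, -0.0688, 0.096]
eef_rot: [0.777, 0.629, 0.0, 0.0]
contact_force: [0.2, -0.7, 1.8]
opening: 0.001
finger_force: 1.1
```

```bash
python3 t.py
```

```text
case-rel-hinge (TCP) [-0.1175 -0.0475  0.026 ] tipz 0.07902868545001662 yaw x 78.01495940013834 F [-0.6 -0.3  1.8] tool z [ 0.001  0.    -1.   ]
```

Tip z is 0.079 and the closed lid's face should be at 0.078. I'll press gently until the force rises.

{"name": "step_arm", "arguments": {
  "steps": [
    [0,0,0.2,0,0,0,1],
    [0,0,0.2,0,0,0,1],
    [0,0,0.2,0,0,0,1],
    [0,0,0,0,0,0,1]
  ]
}}

```text
clock: 12.15
tool_pos: [0.6161, -0.0688, 0.0955]
eef_rot: [0.777, 0.629, 0.001, 0.001]
contact_force: [-12.1, 1.9, 42.2]
opening: 0.006
finger_force: 21.1
```

```bash
python3 t.py
```

```text
case-rel-hinge (TCP) [-0.1175 -0.0476  0.0255] tipz 0.0785293190968922 yaw x 77.98722198602455 F [-0.6 12.3 42.2] tool z [ 0.002 -0.    -1.   ]
```

The tool stopped hard at z = 0.0785 with 42 N, so the lid is down on the rim. I'll retreat straight up and verify.

{"name": "step_arm", "arguments": {
  "steps": [
    [0,0,-1,0,0,0,1],
    [0,0,-4,0,0,0,1],
    [0,0,-5,0,0,0,1],
    [0,0,-5,0,0,0,1],
    [5,0,0,0,0,0,1],
    [5,0,0,0,0,0,1],
    [5,0,0,0,0,0,1],
    [0,0,0,0,0,0,1]
  ]
}}

```text
clock: 13.15
tool_pos: [0.647, 0.0851, 0.2393]
eef_rot: [0.774, 0.633, 0.002, -0.002]
contact_force: [-0.9, 0.3, 0.5]
opening: 0.001
finger_force: 0.0
```

```bash
python3 t.py; python3 -c "
from h import *
a=snap('scene','s5.png');b=snap('side','d5.png')
cv2.imwrite('pics/k5.png',np.hstack([cv2.resize(i['pixels'][y:y+140,x:x+140,::-1],(400,400),interpolation=cv2.INTER_CUBIC) for i,x,y in ((a,230,165),(b,195,150))]))"
```

```text
case-rel-hinge (TCP) [ 0.0394 -0.0458  0.1693] tipz 0.22233392157569476 yaw x 78.5088326660927 F [0.1 0.9 0.5] tool z [ 0.     0.005 -1.   ]
```

View pics/k5.png

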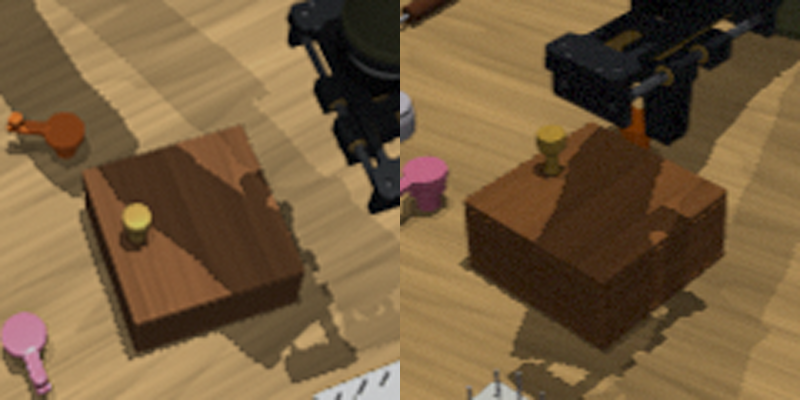

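Both views show the lid flush and closed on the case, with the knob at (137,218) and (550,145). The arm is clear.

```bash
python3 -c "
from plant import r
print(r.finish_job())"
```

```text
the job is handed in; nothing more can be done
None
```

The rest dropped home (post top measured at z = 0.0645 m), the lid is closed flush on the case with the arm clear, and the job was handed in at about 13 s; the judge's verdict was not shown.

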